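Brake lever check on the clay trolley

ROBOT

A 6-joint arm with a two-finger parallel gripper is mounted at the origin on the work surface. World frame = base frame: x ahead of the robot, y to its left, z up, the work surface at z = 0. Lengths are in m, angles in rad, forces in N, time in s.
With the tool pointing down it reaches from about 0.3 to 0.75 m from the base axis. Payload 8.5 kg.
Tool frame: the origin (TCP) lies midway between the tips of the shut fingers; the grasp point (between the pads) lies 19 mm behind it; z points along the fingers, y is the line along which they close (so a half turn about z gives the same grasp; the last joint's range is limited). The gripper opens to 85 mm and grips with 20 to 120 N. Pads are 22 mm wide; open, the fingers measure 114 mm over their backs; the gripper's body (76 mm by 85 mm) begins 54 mm behind the grasp point. The pads swing forward as they close: fully open they stand 13 mm farther back than shut.
Start: joints at [-1.531, 0.381, 1.297, -0, 1.464, -0.215], TCP at [0.139, -0.532, 0.231] pointing down, gripper open.
Joint ranges: [-3.11, 3.11], [-0.89, 2.33], [0.22, 2.48], [-1.42, 4.56], [0.17, 2.85], [-2.88, 2.88]. Speed limits (rad/s): [2.39, 2.39, 3.14, 3.14, 3.14, 3.14].

INTERFACE

Orientations are given as a 3x3 rotation matrix whose columns are the frame's x, y, z axes.
In Python, from station import readout, cams, sign_off gives the robot as it stands.
- The arm moves only by the tool send_rows, never from a script. Its argument "plan" is a list that holds one entry, the list of rows, each a list of 5 numbers: the gripper's target within -1 to 1 (fully open at 1, half-way at 0, shut at -1), then the shift along the tool's x, y, z as a fraction of full scale, then the turn about the tool's z as a fraction of full scale. A call has 1 to 12 rows; each row is the pose to reach, as a shift and turn from the pose commanded when the call began, along the tool's axes at that moment; what a row does not reach only later rows make up. Full scale, the value 1, is 500 mm for a shift and 2 rad for a turn. A row lasts 1/12 s, in which the tool goes at most 41.7 mm and 7.16 degrees, less where a joint would pass 70% of its speed; a pose out of reach is approached as far as the arm can. A call with a number of a shift or a turn outside -1 to 1 is refused whole. A call with a gripper value outside its range is refused whole. The fingers move at their own pace and stop on an object; the grip force is fixed at half the most. Time passes only in rows, so rows that repeat a pose let the fingers close. It gives the time, the measured TCP pose, the force, the opening and the grip force at its end, in the units of the state.
- readout.read_state(): the state, without advancing time (a new reading comes with each control period).
- cams.get_image(name): name is "scene" or "top" or "wrist"; returns a dict with "image" (420x560x3 uint8, red, green, blue), "fx", "fy", "cx", "cy" (pixels), "R" (3x3) and "t" (3): a world point X has camera coordinates R X + t. Camera axes: x right, y down, z forward; pixel columns grow to the right and rows downward; lengths in m; the calibration is good to about 2 mm. The wrist camera is an equidistant fisheye: a pixel r from the principal point sees the ray r / f radians off the axis. A picture is of the moment at which its call begins. There is no depth.
- sign_off(): hands the job in; it is judged then, once.
The state is a dict: "time": time; "joints": joint angles; "dq": joint speeds; "effort": joint torques, N m; "tcp_pos": TCP position; "eef_rot": TCP orientation; "wrist_force": force on the tool from outside, world axes, zero at the start; "moment": the same for the moment, N m; "width": finger opening in m; "grasp_force": force on a finger pad.
Only numpy, scipy, OpenCV 4.12 (cv2) and the standard library are available. Lean on these libraries where they do the work, as an engineer would, in place of code of your own. Each camera call takes 0.05 s, during which the arm holds its last target. There are 200 camera calls.

TASK

Check the clay trolley's two brake levers, the left one and then the right (as you face the trolley from the bench): reach over to the far side of the lever and, with the outside of the fingers or the fingertips, press it in towards the push bar until it comes up against its stop, short of the bar; keep it pressed there firmly for a good second, then let it spring right out again. Only push: do not grip the levers, keep your hand off the push bar, do not force the levers, and leave the pots and tools on the trolley and bench standing where they are.

Things in the scene. Friction and masses are not known exactly. Their poses are not given: they have to be found in the camera images.
- left_blade: blade of the left brake lever (robot's +y side): alloy bar 11 mm thick, 17 high, level with the push bar, its pivot near the bar's middle, its ball end outward. Origin: the place to press, on the outer face (away from bar and robot), mid height, 105 mm from the pivot, 46 mm short of the ball. x: out of that face (press along -x); z up; +y: towards the ball. Space beyond and below is free for fingers
- left_lever (a joint): angle, rad: 0 = rest, sprung out; grows as pressed towards the bar, about an upright pivot; 0.24 = hard stop, with 20 mm (pivot end) to 31 mm (ball) of air left to the grip. The blade's origin travels 25 mm. There the spring takes 3 to 4 N to start and 8 to 9 N at the stop, then the lever is rigid: press on to 12 to 20 N to be firm. It springs back by itself
- right_blade: blade of the right brake lever (robot's -y side): alloy bar 11 mm thick, 17 high, level with the push bar, its pivot near the bar's middle, its ball end outward. Origin: the place to press, on the outer face (away from bar and robot), mid height, 105 mm from the pivot, 46 mm short of the ball. x: out of that face (press along -x); z up; -y: towards the ball. Space beyond and below is free for fingers
- right_lever (a joint): angle, rad: 0 = rest, sprung out; grows as pressed towards the bar, about an upright pivot; 0.24 = hard stop, with 20 mm (pivot end) to 31 mm (ball) of air left to the grip. The blade's origin travels 25 mm. There the spring takes 3 to 4 N to start and 8 to 9 N at the stop, then the lever is rigid: press on to 12 to 20 N to be firm. It springs back by itself
- push_bar: trolley's push bar: 28 mm blue tube along y, bent down 232 mm either side of its middle; two rubber grips 34 mm thick, 70 to 190 mm from the middle. Origin: at bench-top height below its middle; bar axis 170 mm above. +x: over the deck, where the levers are; their pivots lie 46 mm ahead of the axis. Trolley parked, wheels locked; upper deck 40 mm below the bench top
- glaze_jar: tall bottle of glaze, 64 mm across, 185 mm high, on the trolley's upper deck between and beyond the two levers; its top ends 25 mm below the height of the bar's axis. Origin: centre of its underside; not to be moved
- mug: terracotta mug, 80 mm across, 90 mm high, on the upper deck roughly below the left lever. Origin: centre of its underside; not to be moved
- bowl: white bowl, 130 mm across, 60 mm high, on the upper deck roughly below the right lever. Origin: centre of its underside; not to be moved
- slip_can: steel can, 100 mm across, 130 mm high, on the bench. Origin: centre of its underside; not to be moved
- banding_wheel: potter's banding wheel, 180 mm across, 72 mm high, on the bench. Origin: centre of its underside; not to be moved
- pinch_pot: small terracotta bowl, 100 mm across, 55 mm high, on the bench. Origin: centre of its underside; not to be moved
- brush: 130 mm brush lying across the upper deck between mug and bowl. Not to be moved

How it is judged:
On the way, in this order (a step that is already met when the one before it is completed fails the run):
1. the left lever is pressed firmly against its stop from its outer side for a second (value of joint left_lever above 0.225 rad and contact force between the fingers and left_blade above 9 N and x of the grasp point in the frame of left_blade above 0 m and value of joint right_lever below 0.03 rad), for 0.7 s.
2. the left lever has sprung back (value of joint left_lever below 0.03 rad), for 0.1 s.
3. the right lever is pressed firmly against its stop from its outer side for a second (value of joint right_lever above 0.225 rad and contact force between the fingers and right_blade above 9 N and x of the grasp point in the frame of right_blade above 0 m and value of joint left_lever below 0.03 rad), for 0.7 s.
At the end, for the whole second after the job is handed in: Left, then right lever has been pressed from its outer side to within 0.015 rad of its stop with more than 9 N, for at least 0.7 s, while the other was out; both are back within 0.03 rad of rest and all loose things are within 20 mm of where they stood (value of joint each of left_lever, right_lever below 0.03 rad and distance of each of glaze_jar, mug, bowl, slip_can, banding_wheel, pinch_pot, brush from where it was at the start of the episode below 0.02 m); the robot touches nothing.
It fails at once if a lever is gripped or hooked: the hand works it with the grasp point not on the outer side of the blade ((contact force between the fingers and left_blade above 4 N and x of the grasp point in the frame of left_blade below -0.003 m) or (contact force between the fingers and right_blade above 4 N and x of the grasp point in the frame of right_blade below -0.003 m)).
It fails at once if the push bar is gripped or leaned on (more than 4 N) (contact force between any of the fingers, the arm and push_bar above 4 N).
It fails at once if a lever is forced (more than 60 N) (contact force between the fingers and left_blade above 60 N or contact force between the fingers and right_blade above 60 N).
It fails at once if a pot or tool on the trolley or bench is shifted by more than 20 mm, lifted or tipped (distance of any of glaze_jar, mug, bowl, slip_can, banding_wheel, pinch_pot, brush from where it was at the start of the episode above 0.02 m).
It also fails if it takes over 70 s, if anything falls off the work surface, if the arm or the gripper's body presses on something with over 40 N, if the wrist force passes 120 N, or if a joint passes its speed limit or range.

## Working session

There is one attempt and no reset: what is moved stays moved. The work goes in short steps, Python scripts to look and compute and a tool call to move; the robot and the scene stay as the last step left them, time stands still between calls to the robot, and variables do not carry over. Pictures are saved under pics/ and viewed, at most 10 in all, crops included, and the job is handed in when it is done.

Besides the shell and the picture viewer there is one more tool, called after "Emit:" in YAML: its name, and indented under it one key for each argument. send_rows: Moves the arm, as the interface text tells. Its arguments: {"type":"object","properties":{"plan":{"type":"array"}},"required":["plan"]}

```bash
mkdir -p pics; ls
python3 - <<'E'
from station import readout, cams
import cv2,numpy as np
s=readout.read_state()
for k in s: print(k,np.round(s[k],3).tolist())
for n in("scene","top"):
    d=cams.get_image(n); cv2.imwrite(f"pics/{n}0.png",d["image"][:,:,::-1]); np.savez(f"{n}0.npz",**d)
    print(n,d["fx"],d["fy"],d["cx"],d["cy"],np.round(d["R"],3).tolist(),np.round(d["t"],3))
E
```

```text
pics
time 0.0
joints [-1.531, 0.381, 1.298, 0.0, 1.464, -0.215]
dq [0.0, -0.001, 0.0, 0.001, 0.001, -0.001]
effort [0.001, -44.845, -23.128, -0.0, 0.005, 0.0]
tcp_pos [0.139, -0.532, 0.231]
eef_rot [[0.968, 0.252, -0.0], [0.252, -0.968, 0.001], [0.0, -0.001, -1.0]]
wrist_force [-0.041, -0.477, 0.181]
moment [0.006, -0.056, 0.006]
grasp_force 0.0
width 0.086
scene 466.87217499406717 466.87217499406717 278.63065530885893 198.2159068405532 [[0.509, 0.86, -0.017], [0.645, -0.395, -0.654], [-0.57, 0.323, -0.756]] [-0.245 -0.255  1.627]
top 390.2637062981765 390.2637062981765 278.01312003184796 209.72431519305033 [[0.018, -1.0, -0.014], [-0.995, -0.017, -0.101], [0.101, 0.016, -0.995]] [-0.027  0.526  1.166]
```

View pics/scene0.png

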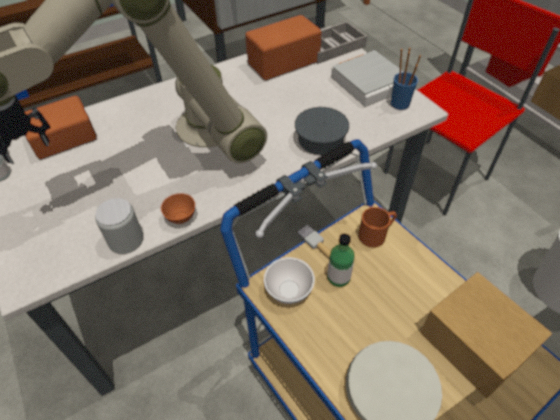

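View pics/top0.png

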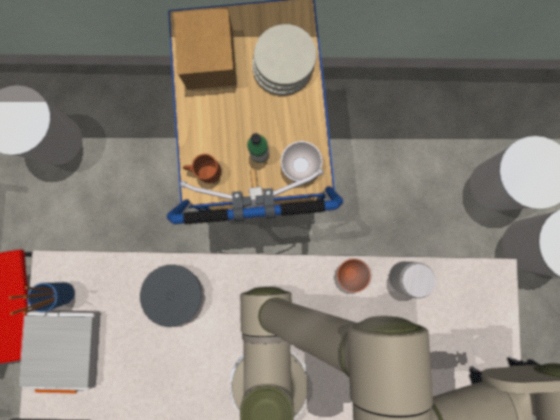

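The top view shows the bar from about (177,213) to (335,203). The left lever runs out to a ball at about (183,185), the right one to about (322,172). The jar cap is at (256,140), the mug at (205,167) and the bowl at (302,162). Next I'll zoom in and measure on the z=0.17 plane.

```bash
cat > h.py <<'E'
import numpy as np,cv2
def ray(d,u,v):
    R,t=d["R"],d["t"]; c=-R.T@t
    return c, R.T@np.array([(u-d["cx"])/d["fx"],(v-d["cy"])/d["fy"],1])
def onz(d,u,v,z):
    c,r=ray(d,u,v); return c+r*(z-c[2])/r[2]
def proj(d,X):
    p=d["R"]@np.asarray(X,float)+d["t"]; return np.array([d["fx"]*p[0]/p[2]+d["cx"],d["fy"]*p[1]/p[2]+d["cy"]])
E
python3 - <<'E'
from h import *
t=dict(np.load("top0.npz"));im=t["image"][:,:,::-1]
hsv=cv2.cvtColor(im,cv2.COLOR_BGR2HSV)
# bar: blue + dark pixels in the band; centre line per column
roi=np.zeros(im.shape[:2],np.uint8);roi[185:230,165:350]=1
blue=((hsv[...,0]>100)&(hsv[...,0]<125)&(hsv[...,1]>120)&(roi>0))
for a,b in((168,195),(245,256),(262,276),(325,345)):
    ys,xs=np.nonzero(blue[:,a:b]); print("blue",a,b,len(xs),xs.mean()+a,ys.mean(),onz(t,xs.mean()+a,ys.mean(),.17).round(3))
crop=cv2.resize(im[125:230,165:350],None,fx=4.3,fy=4.3,interpolation=cv2.INTER_CUBIC);cv2.imwrite("pics/c.png",crop)
s=dict(np.load("scene0.npz"));i2=s["image"][:,:,::-1]
cv2.imwrite("pics/cs.png",cv2.resize(i2[130:310,215:405],None,fx=3.3,fy=3.3,interpolation=cv2.INTER_CUBIC))
E
```

```text
blue 168 195 247 177.60728744939271 213.1740890688259 [0.498 0.25  0.17 ]
blue 245 256 104 249.91346153846155 212.14423076923077 [0.504 0.055 0.17 ]
blue 262 276 35 266.34285714285716 210.2 [0.51  0.011 0.17 ]
blue 325 345 230 332.4826086956522 199.8695652173913 [ 0.541 -0.166  0.17 ]
```

View pics/c.png

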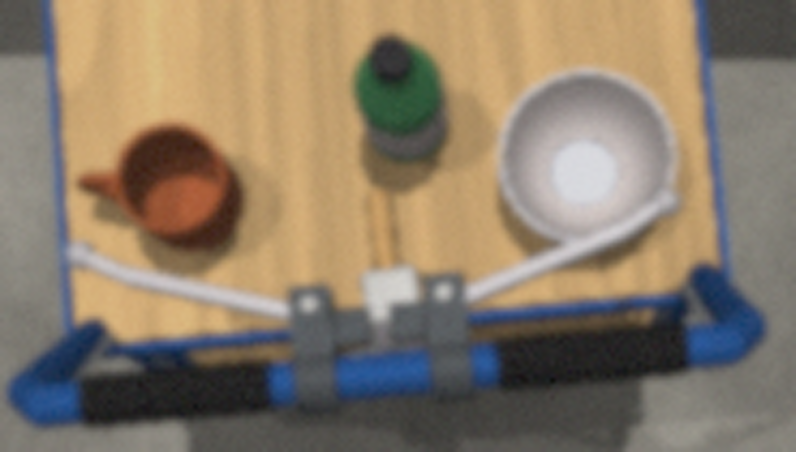

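View pics/cs.png

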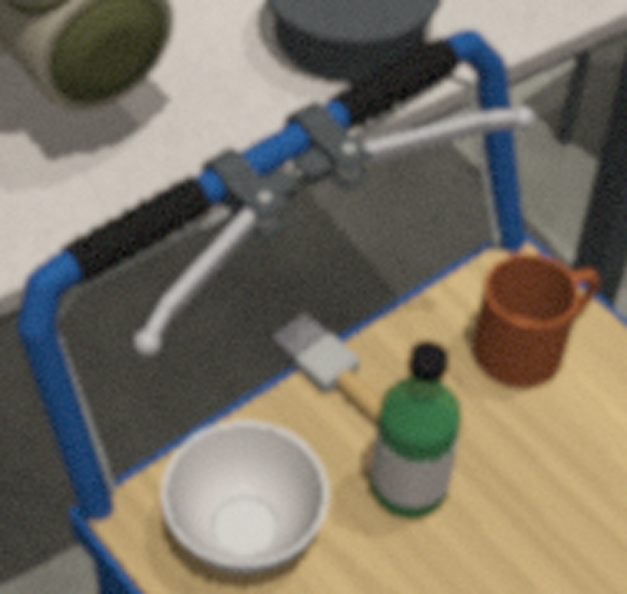

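Run:
```python
from h import *
t=dict(np.load("top0.npz"));s=dict(np.load("scene0.npz"))
T=lambda a,b:(a/4.3+165-.4,b/4.3+125-.4); S=lambda a,b:(a/3.3+215-.35,b/3.3+130-.35)
def tri(p,q):
    c1,r1=ray(t,*T(*p));c2,r2=ray(s,*S(*q));r1/=np.linalg.norm(r1);r2/=np.linalg.norm(r2)
    k=np.linalg.lstsq(np.c_[r1,-r2],c2-c1,rcond=None)[0];a=c1+k[0]*r1;b=c2+k[1]*r2
    return (a+b)/2,np.linalg.norm(a-b)
P={}
for n,p,q in(("Lball",(78,254),(523,116)),("Rball",(670,200),(148,342)),("Lpiv",(309,304),(349,148)),("Rpiv",(444,290),(265,196)),("cap",(391,58),(430,358))):
    X,e=tri(p,q);P[n]=X;print(n,X.round(4),"miss",round(e,4),"onz.17",onz(t,*T(*p),.17).round(4))
for sd in "LR":
    b=onz(t,*T(*((78,254) if sd=="L" else (670,200))),.17);p=onz(t,*T(*((309,304) if sd=="L" else (444,290))),.178)
    b[2]=p[2]=.17;d=b-p;L=np.linalg.norm(d);d/=L
    n=np.array([d[1],-d[0],0])*(1 if sd=="L" else -1)
    print(sd,"len",L.round(4),"dir",d.round(3),"normal",n.round(3),"origin",(p+d*.105*L/.151+n*.0055).round(4),"ang",np.degrees(np.arctan2(n[1],n[0])).round(1))
# bar axis from edges of crop: left tube end & right
for a in((40,400),(175,395),(370,378),(590,358),(740,335)):print(a,onz(t,*T(*a),.17).round(4))
```

```text
Lball [0.5781 0.2387 0.1728] miss 0.0005 onz.17 [0.5787 0.2396 0.17  ]
Rball [ 0.6187 -0.1321  0.1736] miss 0.002 onz.17 [ 0.6191 -0.1333  0.17  ]
Lpiv [0.5465 0.09   0.1885] miss 0.0006 onz.17 [0.5492 0.0926 0.17  ]
Rpiv [0.5563 0.0067 0.1901] miss 0.0008 onz.17 [0.5595 0.008  0.17  ]
cap [0.7171 0.0479 0.1409] miss 0.0017 onz.17 [0.7082 0.0449 0.17  ]
L len 0.1511 dir [0.202 0.979 0.   ] normal [ 0.979 -0.202  0.   ] origin [0.5747 0.1934 0.17  ] ang -11.7
R len 0.1535 dir [ 0.396 -0.918  0.   ] normal [ 0.918  0.396 -0.   ] origin [ 0.6056 -0.0882  0.17  ] ang 23.3
(40, 400) [0.4858 0.2595 0.17  ]
(175, 395) [0.4904 0.1749 0.17  ]
(370, 378) [0.5032 0.0531 0.17  ]
(590, 358) [ 0.5181 -0.0842  0.17  ]
(740, 335) [ 0.5341 -0.1776  0.17  ]
```

Emit:
send_rows:
  plan:
    - [[-1,0.66,-0.57,-0.08,0.11],[-1,0.66,-0.57,-0.08,0.11],[-1,0.66,-0.57,-0.08,0.11],[-1,0.66,-0.57,-0.08,0.11],[-1,0.66,-0.57,-0.08,0.11],[-1,0.66,-0.57,-0.08,0.11],[-1,0.66,-0.57,-0.08,0.11],[-1,0.66,-0.57,-0.08,0.11],[-1,0.66,-0.57,-0.08,0.11],[-1,0.66,-0.57,-0.08,0.11],[-1,0.66,-0.57,-0.08,0.11],[-1,0.66,-0.57,-0.08,0.11]]

```text
time: 1.1
tcp_pos: [0.3876, -0.1701, 0.2717]
eef_rot: [[0.999, 0.04, 0.001], [0.04, -0.999, 0.0], [0.001, -0.0, -1.0]]
wrist_force: [-0.1, -1.0, 0.0]
width: -0.0001
grasp_force: 0.0
```

Emit:
send_rows:
  plan:
    - [[-1,0.53,-0.69,0,0],[-1,0.53,-0.69,0,0],[-1,0.53,-0.69,0,0],[-1,0.53,-0.69,0,0],[-1,0.53,-0.69,0,0],[-1,0.53,-0.69,0,0],[-1,0.53,-0.69,0,0],[-1,0.53,-0.69,0,0],[-1,0.53,-0.69,0,0],[-1,0.53,-0.69,0,0],[-1,0.53,-0.69,0,0],[-1,0.53,-0.69,0,0]]

```text
time: 2.1
tcp_pos: [0.6403, 0.1832, 0.2691]
eef_rot: [[0.999, 0.038, -0.002], [0.038, -0.999, 0.0], [-0.002, -0.0, -1.0]]
wrist_force: [-0.6, -0.8, -0.7]
width: -0.0
grasp_force: 0.0
```

Run:
```python
from station import readout, cams
from h import *
s=readout.read_state();print(s["tcp_pos"],s["wrist_force"])
d=cams.get_image("scene");t=cams.get_image("top")
a=d["image"][100:330,200:430,::-1];b=t["image"][110:240,150:360,::-1]
A=cv2.resize(a,None,fx=1.8,fy=1.8);B=cv2.resize(b,None,fx=1.8,fy=1.8)
o=np.zeros((A.shape[0],A.shape[1]+B.shape[1],3),np.uint8);o[:,:A.shape[1]]=A;o[:B.shape[0],A.shape[1]:]=B
cv2.imwrite("pics/m1.png",o)
```

```text
[0.64031878 0.18319705 0.26907631] [-0.55025271 -0.76727048 -0.67092572]
```

View pics/m1.png

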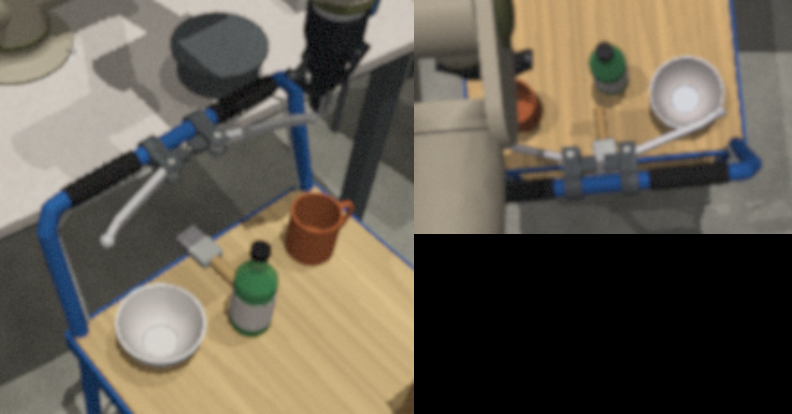

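The shut gripper hangs just past the left lever, with its tips at about (310,90) in the left half of the picture. Nothing has been disturbed. I'll descend beyond the blade.

Emit:
send_rows:
  plan:
    - [[-1,0,-0.01,0.06,0],[-1,0,-0.01,0.12,0],[-1,0,-0.01,0.18,0],[-1,0,-0.01,0.24,0],[-1,0,-0.01,0.24,0],[-1,-0.03,-0.01,0.24,0],[-1,-0.06,-0.01,0.24,0],[-1,-0.08,-0.01,0.24,0],[-1,-0.08,-0.01,0.24,0]]

```text
time: 2.95
tcp_pos: [0.5979, 0.1835, 0.1538]
eef_rot: [[0.999, 0.034, 0.002], [0.034, -0.999, 0.0], [0.002, -0.0, -1.0]]
wrist_force: [0.2, -1.2, -0.1]
width: 0.0
grasp_force: 0.0
```

Run:
```python
from station import readout, cams
from h import *
s=readout.read_state();print(s["tcp_pos"],s["wrist_force"])
d=cams.get_image("scene")
cv2.imwrite("pics/m2.png",cv2.resize(d["image"][100:240,260:400,::-1],None,fx=4,fy=4))
```

```text
[0.59787794 0.18348285 0.15380278] [ 0.20502652 -1.23941903 -0.09483881]
```

View pics/m2.png

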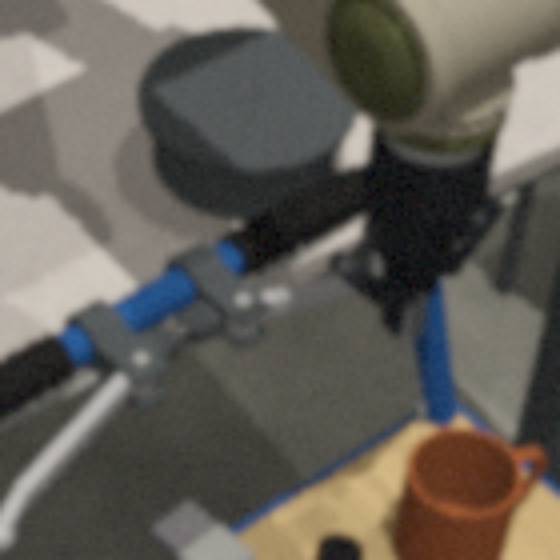

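The fingers are in front of the left blade, with the tips at (395,320). No contact shows in the force reading yet. I'll start pressing.

Emit:
send_rows:
  plan:
    - [[-1,0,0,0.01,0],[-1,-0.01,0,0.01,0],[-1,-0.02,0,0.01,0],[-1,-0.03,0,0.01,0],[-1,-0.04,0,0.01,0],[-1,-0.04,0,0.01,0]]

```text
time: 3.5
tcp_pos: [0.578, 0.1838, 0.1465]
eef_rot: [[0.999, 0.035, -0.0], [0.035, -0.999, -0.0], [-0.0, -0.0, -1.0]]
wrist_force: [-0.1, 0.1, -0.8]
width: 0.0001
grasp_force: 0.0
```

Emit:
send_rows:
  plan:
    - [[-1,-0.005,0,0,0],[-1,-0.01,0,0,0],[-1,-0.015,0,0,0],[-1,-0.02,0,0,0],[-1,-0.02,0,0,0]]

```text
time: 3.92
tcp_pos: [0.5696, 0.1837, 0.1468]
eef_rot: [[0.999, 0.035, 0.003], [0.035, -0.999, 0.001], [0.003, -0.001, -1.0]]
wrist_force: [5.3, 2.9, -1.0]
width: 0.0
grasp_force: 2.5
```

Run:
```python
from station import readout, cams
from h import *
s=readout.read_state();print(s["tcp_pos"],s["wrist_force"],s["moment"])
d=cams.get_image("scene");t=cams.get_image("wrist")
A=cv2.resize(d["image"][130:230,300:370,::-1],(350,500));B=cv2.resize(t["image"][:,:,::-1],(450,338))
o=np.zeros((500,800,3),np.uint8);o[:,:350]=A;o[:338,350:]=B
cv2.imwrite("pics/m3.png",o)
```

```text
[0.56959583 0.1836941  0.14682685] [ 5.32522263  2.93568239 -0.98358045] [ 0.33960552 -0.78566606 -0.10373424]
```

View pics/m3.png

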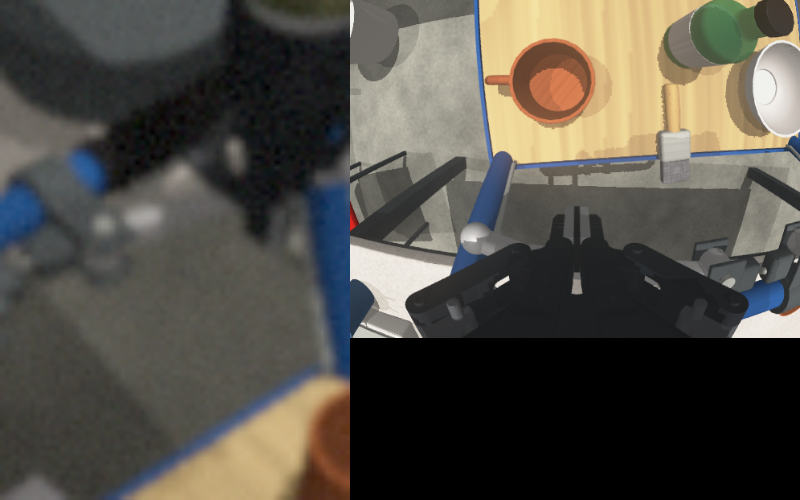

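The wrist view shows the shut fingers past the blade, with the ball out to the left at (475,235). The lever has started to move at about 6 N, so I keep pressing.

Emit:
send_rows:
  plan:
    - [[-1,-0.006,0,0,0],[-1,-0.012,0,0,0],[-1,-0.018,0,0,0],[-1,-0.024,0,0,0],[-1,-0.024,0,0,0]]

```text
time: 4.43
tcp_pos: [0.5581, 0.1837, 0.147]
eef_rot: [[0.999, 0.035, 0.005], [0.035, -0.999, 0.002], [0.005, -0.002, -1.0]]
wrist_force: [8.0, 4.2, -1.0]
width: -0.0002
grasp_force: 3.9
```

Emit:
send_rows:
  plan:
    - [[-1,-0.005,0,0,0],[-1,-0.01,0,0,0],[-1,-0.01,0,0,0]]

```text
time: 4.68
tcp_pos: [0.5536, 0.1836, 0.147]
eef_rot: [[0.999, 0.035, 0.006], [0.035, -0.999, 0.002], [0.006, -0.002, -1.0]]
wrist_force: [10.0, 5.3, -3.2]
width: -0.0001
grasp_force: 4.8
```

Emit:
send_rows:
  plan:
    - [[-1,-0.004,0,0,0],[-1,-0.004,0,0,0],[-1,-0.004,0,0,0]]

```text
time: 4.93
tcp_pos: [0.5533, 0.1835, 0.1471]
eef_rot: [[0.999, 0.034, 0.009], [0.034, -0.999, 0.003], [0.01, -0.002, -1.0]]
wrist_force: [16.6, 6.1, -4.6]
width: 0.0002
grasp_force: 8.3
```

The position has stopped changing while the force rose to 17 N, so the lever is on its stop. I'll hold it there.

Emit:
send_rows:
  plan:
    - [[-1,0,0,0,0],[-1,0,0,0,0],[-1,0,0,0,0],[-1,0,0,0,0],[-1,0,0,0,0],[-1,0,0,0,0],[-1,0,0,0,0],[-1,0,0,0,0],[-1,0,0,0,0],[-1,0,0,0,0],[-1,0,0,0,0],[-1,0,0,0,0]]

```text
time: 5.93
tcp_pos: [0.5533, 0.1836, 0.1471]
eef_rot: [[0.999, 0.034, 0.009], [0.034, -0.999, 0.003], [0.009, -0.002, -1.0]]
wrist_force: [16.3, 6.0, -4.7]
width: 0.0001
grasp_force: 8.3
```

Held for a second at about 17 N. Now I back off and lift clear.

Emit:
send_rows:
  plan:
    - [[-1,0.04,0,0,0],[-1,0.08,0,0,0],[-1,0.12,0,0,0],[-1,0.17,0,0,0],[-1,0.17,0,-0.06,0],[-1,0.17,0,-0.12,0],[-1,0.17,0,-0.18,0],[-1,0.17,0,-0.23,0],[-1,0.17,0,-0.23,0]]

```text
time: 6.68
tcp_pos: [0.6359, 0.1858, 0.2672]
eef_rot: [[0.999, 0.035, 0.009], [0.035, -0.999, 0.001], [0.009, -0.001, -1.0]]
wrist_force: [1.1, -0.1, 0.3]
width: -0.0
grasp_force: 0.0
```

Run:
```python
from station import readout, cams
from h import *
s=readout.read_state();print(s["tcp_pos"],s["wrist_force"],s["eef_rot"][:,0])
d=cams.get_image("scene");a=dict(np.load("scene0.npz"))
x=d["image"].astype(int);y=a["image"].astype(int)
# left ball: compare patch before/after; objects too
for n,(u,v) in dict(lball=(373,165),rball=(260,234),jar=(341,262),mug=(375,225),bowl=(289,283)).items():
    print(n,np.abs(x[v-8:v+9,u-8:u+9]-y[v-8:v+9,u-8:u+9]).mean().round(1))
```

```text
[0.6358861  0.18577714 0.26720484] [ 1.14327725 -0.11236038  0.32895483] [0.99934798 0.03490686 0.00922628]
lball 19.8
rball 3.2
jar 3.6
mug 3.9
bowl 3.2
```

Emit:
send_rows:
  plan:
    - [[-1,0.02,0.52,0,-0.07],[-1,0.02,0.52,0,-0.07],[-1,0.02,0.52,0,-0.07],[-1,0.02,0.52,0,-0.07],[-1,0.02,0.52,0,-0.07],[-1,0.02,0.52,0,-0.07],[-1,0.02,0.52,0,-0.07],[-1,0.02,0.52,0,-0.07],[-1,0.02,0.52,0,-0.07]]

```text
time: 7.48
tcp_pos: [0.6535, -0.0739, 0.2602]
eef_rot: [[0.985, 0.173, -0.002], [0.173, -0.985, 0.001], [-0.002, -0.001, -1.0]]
wrist_force: [1.2, 1.1, -0.6]
width: -0.0001
grasp_force: 0.0
```

Run:
```python
from station import readout, cams
from h import *
s=readout.read_state();print(s["tcp_pos"],s["wrist_force"],s["eef_rot"][:,0])
A=cams.get_image("scene")["image"][100:330,200:430,::-1];B=cams.get_image("top")["image"][110:240,150:360,::-1]
A=cv2.resize(A,None,fx=1.8,fy=1.8);B=cv2.resize(B,None,fx=1.8,fy=1.8)
o=np.zeros((A.shape[0],A.shape[1]+B.shape[1],3),np.uint8);o[:,:A.shape[1]]=A;o[:B.shape[0],A.shape[1]:]=B
cv2.imwrite("pics/m4.png",o)
```

```text
[ 0.65351983 -0.07389923  0.26016098] [ 1.20119342  1.13145912 -0.55390188] [ 0.98493699  0.17290414 -0.001811  ]
```

View pics/m4.png

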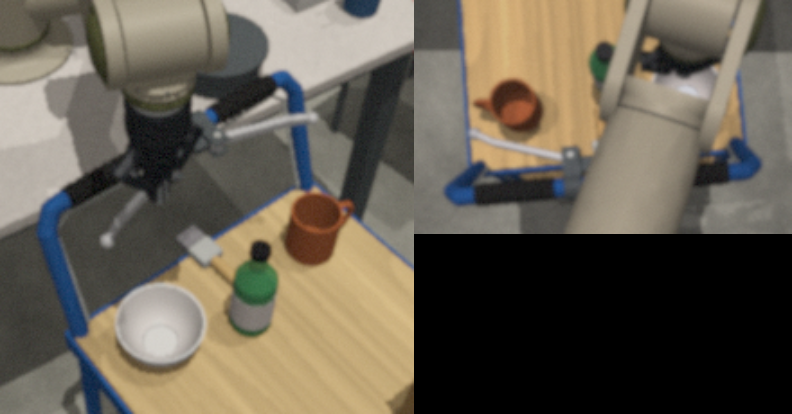

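The left lever is back at rest (ball at (473,132), as before). The gripper is above the space beyond the right lever, so I descend there.

Emit:
send_rows:
  plan:
    - [[-1,0,0,0.06,0],[-1,0,0,0.12,0],[-1,0,0,0.18,0],[-1,0,0,0.23,0],[-1,0,0,0.23,0],[-1,-0.02,0.01,0.23,0],[-1,-0.04,0.01,0.23,0],[-1,-0.06,0.01,0.23,0],[-1,-0.06,0.01,0.23,0]]

```text
time: 8.33
tcp_pos: [0.6247, -0.0832, 0.1483]
eef_rot: [[0.985, 0.175, 0.001], [0.175, -0.985, -0.001], [0.001, 0.001, -1.0]]
wrist_force: [0.3, -0.1, 0.2]
width: 0.0002
grasp_force: 0.0
```

Emit:
send_rows:
  plan:
    - [[-1,-0.01,0,0,0],[-1,-0.02,0,0,0],[-1,-0.03,0,0,0],[-1,-0.04,0,0,0],[-1,-0.04,0,0,0]]

```text
time: 8.75
tcp_pos: [0.6056, -0.0877, 0.1468]
eef_rot: [[0.985, 0.174, 0.002], [0.174, -0.985, -0.0], [0.002, 0.001, -1.0]]
wrist_force: [4.1, 0.6, -0.4]
width: 0.0001
grasp_force: 1.8
```

Emit:
send_rows:
  plan:
    - [[-1,-0.008,0,0,0],[-1,-0.016,0,0,0],[-1,-0.024,0,0,0],[-1,-0.03,0,0,0],[-1,-0.03,0,0,0]]

```text
time: 9.17
tcp_pos: [0.5918, -0.0909, 0.1469]
eef_rot: [[0.985, 0.174, 0.004], [0.174, -0.985, -0.001], [0.003, 0.002, -1.0]]
wrist_force: [6.6, -2.6, -1.0]
width: 0.0003
grasp_force: 3.2
```

Emit:
send_rows:
  plan:
    - [[-1,-0.006,0,0,0],[-1,-0.012,0,0,0],[-1,-0.018,0,0,0],[-1,-0.018,0,0,0]]

```text
time: 9.5
tcp_pos: [0.5839, -0.0926, 0.147]
eef_rot: [[0.985, 0.173, 0.006], [0.173, -0.985, -0.002], [0.006, 0.003, -1.0]]
wrist_force: [11.0, -3.9, -1.6]
width: 0.0001
grasp_force: 5.0
```

Emit:
send_rows:
  plan:
    - [[-1,-0.004,0,0,0],[-1,-0.004,0,0,0],[-1,-0.004,0,0,0]]

```text
time: 9.75
tcp_pos: [0.5836, -0.0927, 0.1471]
eef_rot: [[0.985, 0.174, 0.01], [0.174, -0.985, -0.002], [0.01, 0.003, -1.0]]
wrist_force: [18.6, -1.2, -5.1]
width: 0.0003
grasp_force: 9.3
```

It's on the stop at about 18 N. I'll hold.

Emit:
send_rows:
  plan:
    - [[-1,0,0,0,0],[-1,0,0,0,0],[-1,0,0,0,0],[-1,0,0,0,0],[-1,0,0,0,0],[-1,0,0,0,0],[-1,0,0,0,0],[-1,0,0,0,0],[-1,0,0,0,0],[-1,0,0,0,0],[-1,0,0,0,0],[-1,0,0,0,0]]

```text
time: 10.75
tcp_pos: [0.5836, -0.0926, 0.1471]
eef_rot: [[0.985, 0.174, 0.01], [0.174, -0.985, -0.002], [0.009, 0.003, -1.0]]
wrist_force: [19.2, -0.7, -4.3]
width: 0.0003
grasp_force: 9.2
```

Emit:
send_rows:
  plan:
    - [[-1,0.04,0,0,0],[-1,0.08,0,0,0],[-1,0.12,0,0,0],[-1,0.15,0,0,0],[-1,0.15,0,-0.06,0],[-1,0.15,0,-0.12,0],[-1,0.15,0,-0.18,0],[-1,0.15,0,-0.25,0],[-1,0.15,0,-0.25,0],[-1,0.15,0,-0.25,0]]

```text
time: 11.58
tcp_pos: [0.654, -0.079, 0.2731]
eef_rot: [[0.985, 0.174, 0.003], [0.174, -0.985, -0.001], [0.003, 0.002, -1.0]]
wrist_force: [0.8, -0.0, -0.6]
width: -0.0003
grasp_force: 0.0
```

Emit:
send_rows:
  plan:
    - [[-1,-0.4,0.4,-0.05,0],[-1,-0.4,0.4,-0.05,0],[-1,-0.4,0.4,-0.05,0],[-1,-0.4,0.4,-0.05,0],[-1,-0.4,0.4,-0.05,0],[-1,-0.4,0.4,-0.05,0],[-1,-0.4,0.4,-0.05,0],[-1,-0.4,0.4,-0.05,0],[-1,-0.4,0.4,-0.05,0],[-1,-0.4,0.4,-0.05,0]]

```text
time: 12.42
tcp_pos: [0.4915, -0.3102, 0.2951]
eef_rot: [[0.985, 0.174, -0.002], [0.174, -0.985, 0.002], [-0.001, -0.002, -1.0]]
wrist_force: [0.4, 0.5, -0.1]
width: -0.0003
grasp_force: 0.0
```

Run:
```python
from station import readout, cams
from h import *
s=readout.read_state();print(s["tcp_pos"],s["wrist_force"],s["dq"].round(3) if hasattr(s["dq"],"round") else s["dq"])
A=cams.get_image("scene")["image"][90:320,160:430,::-1];B=cams.get_image("top")["image"][110:310,150:450,::-1]
A=cv2.resize(A,None,fx=1.4,fy=1.4);B=cv2.resize(B,None,fx=1.4,fy=1.4)
o=np.zeros((330,A.shape[1]+B.shape[1],3),np.uint8);o[:A.shape[0],:A.shape[1]]=A;o[:B.shape[0],A.shape[1]:]=B
cv2.imwrite("pics/m5.png",o)
```

```text
[ 0.4914654  -0.31020557  0.29513072] [ 0.44833846  0.51714658 -0.06233999] [ 0.026 -0.003 -0.009  0.     0.001 -0.   ]
```

View pics/m5.png

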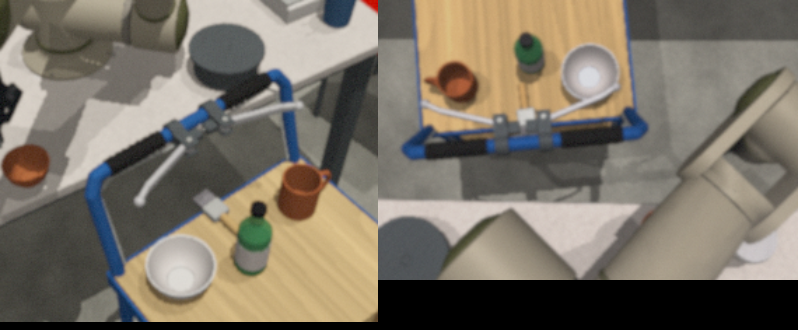

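Both levers are back out, with the balls at (424,104) and (615,88). The pots and brush stand where they were, and the arm is clear, so I hand in.

```bash
python3 -c "
from station import sign_off
print(sign_off())"
```

```text
the job is handed in; nothing more can be done
None
```

I pressed the left lever and then the right against their stops, at about 17 N and 19 N for a second each. Both sprang back, the things on the trolley look undisturbed in the last pictures, and the job is handed in, though sign-off gave no verdict.

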